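# Release a carton with the two-button gate

### The job

On the parts bench, let the carton through the gate of the sloping roller lane: put one fingertip on each of the two round black buttons of the grey control box and press both fully down together. Keep both down until the carton has rolled all the way and rests against the lane's end stop, then let both buttons come up and move clear. Do not touch the carton, do not press the square stop button, grasp or lift nothing, and leave the other things on the bench where they are.

Things in the scene. Friction and masses are not known exactly. Their poses are not given: they have to be found in the camera images.
- console: Grey control box fixed on the bench, 130 mm (its x) by 150 mm (its y) and 45 mm high; origin at the centre of its underside, z up. On its top, the two round buttons stand side by side at x = -25 mm, y = +34 and -34 mm (nearer the robot); the square stop button at x = +35 mm, y = 0.
- key_left_top (a point): Centre of the top face of the round black button at the box's +y side: flat cap 32 mm across, standing 14 mm above the box (59 mm above the bench) when up. The point moves down with the cap.
- key_right_top (a point): The same for the round button at the box's -y side; the two centres are 68 mm apart, with 36 mm free between the caps.
- key_left (a joint): Travel of the left round button in m: 0 up, 0.010 fully down (a hard stop). A spring pushes it up: about 1.6 N to start, 5 N at full travel. It lowers one of the two blades of the lane's gate; the carton passes only when both buttons are more than about 6 to 7 mm down.
- key_right (a joint): The same for the right round button and the other blade.
- stop_key (a joint): Travel of the square stop button (24 mm square, 7 mm proud of the box) in m: 0 up, 0.004 down. To be left alone.
- lane: Gravity roller lane fixed on the bench beyond the control box, 520 mm long, 102 mm wide, sloping down 10 degrees towards its own +x (to the robot's left). Origin under its middle, on the bench. The roller tops are 105 mm above the bench at the middle; the gate's two steel blades stand at x = -59 mm and the end stop plate is at its low end.
- carton_center (a point): Centre of the cardboard carton, 110 mm along the lane, 80 mm wide, 60 mm high, 0.25 to 0.5 kg. It waits against the gate with its centre at about x = -113 mm in the lane's frame; resting against the end stop its centre is at about x = +187 mm there. Once the gate is down it rolls slowly on braked rollers: about 3 to 7 s in all.
- filter: Bystander: white metal oil filter, 68 mm across, 78 mm tall, standing beside the control box; origin at the centre of its underside.
- bearing: Bystander: steel bearing ring, 62 mm across, 18 mm high, beside the control box; origin at the centre of its underside.
- plugbox: Bystander: small white box, 30 x 90 x 30 mm, between the robot and the control box; origin at the centre of its underside.
- wrench: Bystander: wrench lying on the right of the bench.
- jar: Bystander: jar, 64 mm across, 70 mm tall, on the left of the bench; origin at the centre of its underside.
- driver: Bystander: screwdriver lying on the right of the bench.

How it is judged:
By the outcome, as a careful person would: the job done as asked, in the order asked, and still so for the second after the job is handed in, with the robot touching nothing.
It also fails if it takes over 42 s, if anything falls off the work surface, if the arm or the gripper's body presses on something with over 40 N, if the wrist force passes 120 N, or if a joint passes its speed limit or range.

### The arm

A 6-joint arm with a two-finger parallel gripper is mounted at the origin on the work surface. World frame = base frame: x ahead of the robot, y to its left, z up, the work surface at z = 0. Lengths are in m, angles in rad, forces in N, time in s.
With the tool pointing down it reaches from about 0.3 to 0.775 m from the base axis. Payload 14.6 kg.
Tool frame: the origin (TCP) lies on the centre line of the jaws, within the pads' length; the fingertips stand ctrl.tcp_to_tips ahead of it and the grasp point (between the pads) lies 2 mm behind it (ctrl.tcp_to_tips is the distance from the TCP to the fingertips, in m); z points along the fingers, y is the line along which they close (so a half turn about z gives the same grasp; the last joint's range is limited). The gripper opens to 94 mm and grips with 3 to 60 N. Pads are 16 mm wide; open, the fingers measure 119 mm over their backs; the gripper's body (75 mm by 177 mm) begins 78 mm behind the grasp point.
Start: joints at [-1.376, 0.3, 1.521, -0, 1.321, -0.067], TCP at [0.142, -0.531, 0.222] pointing down, gripper open.
Joint ranges: [-3.03, 3.03], [-0.79, 2.21], [0.23, 2.52], [-1.04, 4.18], [0, 3.07], [-2.55, 2.55]. Speed limits (rad/s): [2.22, 2.22, 2.57, 3.14, 3.14, 3.14].

### API

Orientations are given as [roll, pitch, yaw] about the fixed x, y, z axes, in that order (R = Rz(yaw) Ry(pitch) Rx(roll)).
In Python, from station import telemetry, viewer, hand_in, ctrl gives the robot as it stands.
- The arm moves only by the tool step_arm, never from a script. Its argument "plan" is a list of rows, each an object of numbers: "dx", "dy", "dz": the shift along the tool's x, y, z scaled (see below); "rx", "ry", "rz": the turn, a rotation vector about the tool's x, y, z scaled (see below); "claw": the closure, from 0 (fully open) to 1 (shut). In form: [{"dx": .., "dy": .., "dz": .., "rx": .., "ry": .., "rz": .., "claw": ..}, ...]. A call has 1 to 10 rows; each row shifts and turns the commanded pose from where the row before left it, along the tool's axes as they then stand; what a row does not reach is not made up. The controller multiplies each number of a shift by 0.1 m and each number of a turn by 90 degrees. A row lasts 1/10 s, in which the tool goes at most 50 mm and 8.59 degrees, less where a joint would pass 70% of its speed; a pose out of reach is approached as far as the arm can. A call with a number of a shift or a turn outside -1 to 1 is refused whole. A call with a gripper value outside its range is refused whole. The fingers move at their own pace and stop on an object; "grip_force" is the grip in N (left out, the last holds). Time passes only in rows, so rows that do not move let the fingers close. It gives the time, the measured TCP pose, the force, the opening and the grip force at its end, in the units of the state.
- telemetry.get_obs(): the state, without advancing time (a new reading comes with each control period).
- viewer.camera(name): name is "side" or "top"; returns a dict with "img" (400x640x3 uint8, red, green, blue), "z_map" (400x640 float32, m along the optical axis (not along the pixel's ray), 0 where there is no reading), "fx", "fy", "cx", "cy" (pixels), "dist" ([k1, k2, p1, p2, k3] as OpenCV has them; the pictures are not rectified), "R" (3x3) and "t" (3): a world point X has camera coordinates R X + t. Camera axes: x right, y down, z forward; pixel columns grow to the right and rows downward; lengths in m; the calibration is good to about 2 mm. A picture is of the moment at which its call begins.
- hand_in(): hands the job in; it is judged then, once.
Trained networks look in a picture, given as the dict that the camera call returned (one of the last four; its "shot" number tells which), for a name from the list of things; names that differ only in an ending like _2 or _b are one class to them, and where a whole thing is asked for, a point or a joint stands for the part that bears it (a point fixed in the world has none). Each returns a list of dicts, best first, with "score" (0 to 1); they miss things now and then, are a little off and sometimes report something else, mostly with a low value. They report only what shows in the picture. A call takes as long as a camera call.
- viewer.recognise(target, picture): "rect" ([left, top, right, bottom] in pixels, round what is visible of it).
The state is a dict: "time_s": time; "qpos": joint angles; "joint_vel": joint speeds; "tau": joint torques, N m; "ee_pos": TCP position; "eef_rot": TCP orientation; "force": force on the tool from outside, world axes, zero at the start; "moment": the same for the moment, N m; "grip_width": finger opening in m; "grip_force": force on a finger pad.
Only numpy, scipy, OpenCV 4.12 (cv2) and the standard library are available. Lean on these libraries where they do the work, as an engineer would, in place of code of your own. Each camera call takes 0.05 s, during which the arm holds its last target. There are 200 camera calls.

## Working session

There is one attempt and no reset: what is moved stays moved. The work goes in short steps, Python scripts to look and compute and a tool call to move; the robot and the scene stay as the last step left them, time stands still between calls to the robot, and variables do not carry over. Pictures are saved under pics/ and viewed, at most 10 in all, crops included, and the job is handed in when it is done.

Besides the shell and the picture viewer there is one more tool, called after ">>>" as name([rows], argument=value, ...), one row to a line, values as JSON. step_arm: Moves the arm, as the interface text tells. Shifts and turns lie within -1 to 1; 1 stands for 0.1 m of shift or 90 degrees of turn. Its arguments: {"type":"object","properties":{"plan":{"type":"array"},"grip_force":{"type":"number"}},"required":["plan"]}

```bash
mkdir -p pics; cat > h.py <<'E'
import numpy as np, cv2
from station import telemetry, viewer, ctrl
def K(c): return np.array([[c['fx'],0,c['cx']],[0,c['fy'],c['cy']],[0,0,1]])
def world(c,u,v,z=None):
    n=cv2.undistortPoints(np.array([[[u,v]]],float),K(c),np.array(c['dist']))[0,0]
    if z is None: z=c['z_map'][int(v),int(u)]
    return np.array(c['R']).T@(np.array([n[0],n[1],1])*z-np.array(c['t']))
def onplane(c,u,v,h):
    a=world(c,u,v,1.); o=-np.array(c['R']).T@np.array(c['t'])
    return o+(a-o)*(h-o[2])/(a[2]-o[2])
E
python3 - <<'E'
from h import *
print(ctrl.tcp_to_tips, telemetry.get_obs())
for n in ('top','side'):
    c=viewer.camera(n); cv2.imwrite(f'pics/{n}0.png',c['img'][...,::-1])
    for t in ('console','key_left_top','filter','bearing','plugbox','carton_center','jar'):
        r=viewer.recognise(t,c)
        for d in r[:2]:
            x0,y0,x1,y1=d['rect'];print(n,t,round(d['score'],2),np.round(d['rect']),world(c,(x0+x1)/2,(y0+y1)/2).round(3))
E
```

```text
0.017 {'time_s': 0.0, 'qpos': array([-1.37558508e+00,  3.00482471e-01,  1.52158395e+00,  2.77582960e-05,
        1.32067396e+00, -6.66121322e-02]), 'joint_vel': array([-0.00035007, -0.00122706,  0.00147435, -0.00023037,  0.00069884,
       -0.00048749]), 'tau': array([ 9.23306798e-04, -5.31810522e+01, -3.52738094e+01,  7.09072757e-02,
        2.43613205e-02, -9.02736565e-05]), 'ee_pos': array([ 0.14231435, -0.53102289,  0.22187886]), 'eef_rot': array([-3.14044926e+00, -1.03223317e-04,  2.61816438e-01]), 'force': array([ 0.50042163, -0.19122027, -0.09553423]), 'moment': array([-0.0407341 ,  0.0063014 , -0.06083194]), 'grip_force': 0.0, 'grip_width': 0.09385671670693074}
top console 0.59 [270. 204. 320. 245.] [0.502 0.098 0.043]
top console 0.56 [302. 221. 310. 225.] [0.506 0.057 0.052]
top bearing 0.72 [322. 199. 340. 216.] [ 0.57  -0.041 -0.   ]
top bearing 0.58 [197. 244. 216. 259.] [0.408 0.421 0.068]
top plugbox 0.53 [302. 246. 326. 259.] [0.397 0.029 0.033]
top carton_center 0.76 [312. 135. 348. 165.] [ 0.747 -0.035  0.184]
top carton_center 0.41 [286. 213. 294. 220.] [0.532 0.116 0.052]
top jar 0.61 [196. 245. 213. 259.] [0.407 0.429 0.07 ]
top jar 0.33 [231. 135. 372. 184.] [0.745 0.069 0.077]
side console 0.91 [258. 172. 318. 221.] [0.505 0.06  0.063]
side key_left_top 0.62 [270. 183. 281. 190.] [0.479 0.117 0.056]
side filter 0.68 [354. 165. 397. 205.] [ 0.734 -0.069  0.189]
side filter 0.64 [243. 162. 266. 181.] [0.429 0.206 0.047]
side bearing 0.5 [306. 217. 326. 236.] [ 0.571 -0.031 -0.003]
side plugbox 0.86 [246. 204. 265. 234.] [0.392 0.031 0.026]
side carton_center 0.93 [355. 163. 398. 203.] [ 0.74  -0.066  0.192]
side jar 0.63 [229. 118. 249. 143.] [0.416 0.409 0.054]
```

```bash
python3 - <<'E'
import cv2
a=cv2.imread('pics/top0.png');b=cv2.imread('pics/side0.png')
cv2.imwrite('pics/t1.png',cv2.resize(a[180:270,250:370],None,fx=6.6,fy=6.6,interpolation=2))
cv2.imwrite('pics/s1.png',cv2.resize(b[150:250,225:345],None,fx=6,fy=6,interpolation=2))
E
```

```text
(no output)
```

View pics/top0.png

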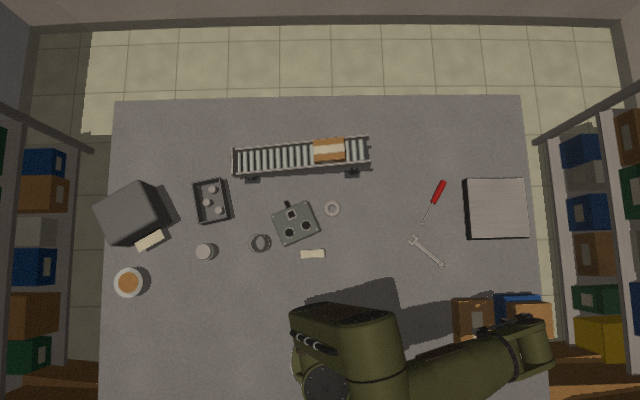

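View pics/t1.png

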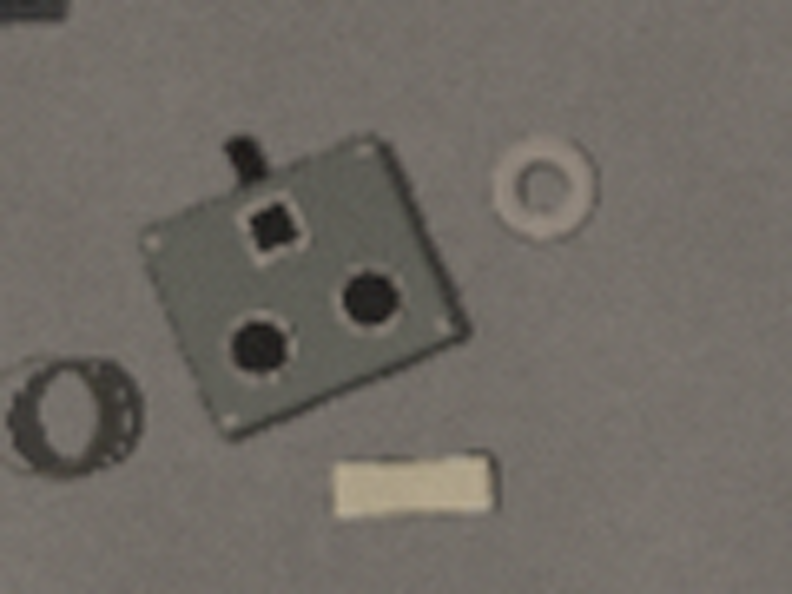

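View pics/s1.png

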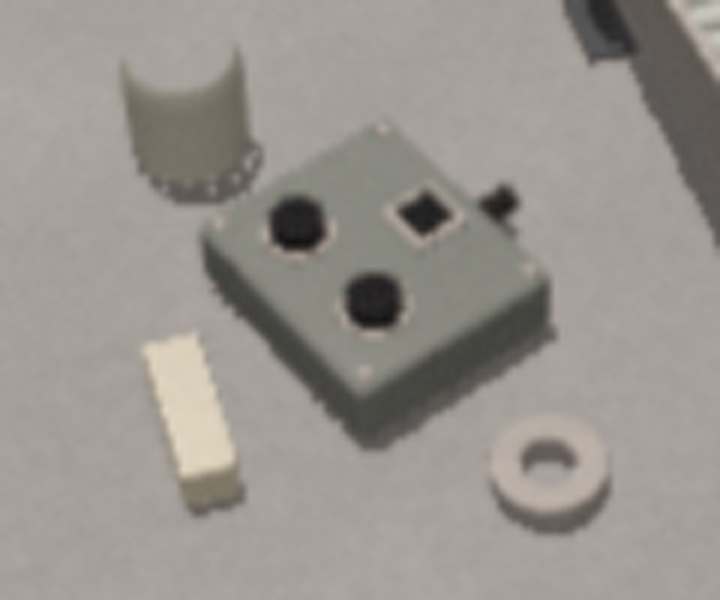

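The top crop shows the left and right round buttons at about (260,348) and (371,298). In the side crop they are at (298,222) and (374,300). The stop button is beyond them, the plugbox in front, the filter to the left and the bearing to the right. Next I triangulate the buttons from the two views.

```bash
python3 - <<'E'
from h import *
T=viewer.camera('top');S=viewer.camera('side')
def cen(c,x,y,s,ox,oy):
    u=(x+.5)/s-.5+ox; v=(y+.5)/s-.5+oy
    g=c['img'].astype(float).max(2); r=5 if 1 else 0
    ui,vi=int(round(u)),int(round(v)); p=g[vi-r:vi+r+1,ui-r:ui+r+1]
    w=np.clip(75-p,0,45); Y,X=np.mgrid[vi-r:vi+r+1,ui-r:ui+r+1]
    return np.array([(w*X).sum()/w.sum(),(w*Y).sum()/w.sum()]),(u,v)
def P(c): return np.hstack([np.array(c['R']),np.array(c['t']).reshape(3,1)])
def un(c,p): return cv2.undistortPoints(np.array([[p]],float),K(c),np.array(c['dist'])).reshape(2,1)
res=[]
for n,a,b in (('L',(260,348),(298,222)),('R',(371,298),(374,300)),('stop',(274,228),(426,213))):
    (pa,ga),(pb,gb)=cen(T,*a,6.6,250,180),cen(S,*b,6,225,150)
    for qa,qb in ((pa,pb),(ga,gb)):
        X=cv2.triangulatePoints(P(T),P(S),un(T,qa),un(S,qb)); X=(X[:3]/X[3]).ravel()
        print(n,np.round(qa,1),np.round(qb,1),X.round(4),'top@.059',onplane(T,*qa,.059 if n!='stop' else .052)[:2].round(4),'side',onplane(S,*qb,.059 if n!='stop' else .052)[:2].round(4), world(T,*qa).round(3))
E
```

```text
L [288.8 232.2] [274.  187.1] [0.4739 0.1211 0.0499] top@.059 [0.4731 0.1204] side [0.4728 0.1134] [0.473 0.121 0.057]
L [289.  232.3] [274.2 186.6] [0.4739 0.1202 0.0533] top@.059 [0.4726 0.1198] side [0.474  0.1153] [0.473 0.12  0.057]
R [305.6 224.8] [286.8 199.9] [0.5    0.0582 0.0501] top@.059 [0.499  0.0579] side [0.4988 0.0511] [0.499 0.058 0.058]
R [305.8 224.7] [286.9 199.6] [0.5002 0.0574 0.0525] top@.059 [0.4993 0.0572] side [0.4995 0.0522] [0.499 0.057 0.058]
stop [290.8 214. ] [295.3 185.3] [0.5424 0.1131 0.0455] top@.059 [0.5414 0.1127] side [0.5414 0.1077] [0.542 0.113 0.047]
stop [291.1 214.1] [295.6 185.1] [0.5424 0.1119 0.0478] top@.059 [0.5409 0.1117] side [0.5425 0.1084] [0.541 0.112 0.052]
```

>>> step_arm([
  {"rz":-0.084,"claw":0.41},
  {"dx":0.309,"dy":-0.244,"claw":0.41},
  {"dx":0.309,"dy":-0.244,"claw":0.41},
  {"dx":0.309,"dy":-0.244,"claw":0.41},
  {"dx":0.309,"dy":-0.244,"claw":0.41},
  {"dx":0.309,"dy":-0.244,"claw":0.41},
  {"dx":0.309,"dy":-0.244,"claw":0.41},
  {"dx":0.309,"dy":-0.244,"claw":0.41},
  {"dx":0.309,"dy":-0.244,"claw":0.41},
  {"dx":0.309,"dy":-0.244,"claw":0.41},
])

```text
$.plan[0]: bad value
```

>>> step_arm([
  {"dx":0.309,"dy":-0.244,"claw":0.41},
  {"dx":0.309,"dy":-0.244,"claw":0.41},
  {"dx":0.309,"dy":-0.244,"claw":0.41},
  {"dx":0.309,"dy":-0.244,"claw":0.41},
  {"dx":0.309,"dy":-0.244,"claw":0.41},
  {"dx":0.309,"dy":-0.244,"claw":0.41},
  {"dx":0.309,"dy":-0.244,"claw":0.41},
  {"dx":0.309,"dy":-0.244,"claw":0.41},
  {"dx":0.309,"dy":-0.244,"claw":0.41},
  {"claw":0.41},
])

```text
$.plan[0]: bad value
```

>>> step_arm([
  {"dx":0,"dy":0,"dz":0,"rx":0,"ry":0,"rz":-0.084,"claw":0.41},
  {"dx":0.309,"dy":-0.244,"dz":0,"rx":0,"ry":0,"rz":0,"claw":0.41},
  {"dx":0.309,"dy":-0.244,"dz":0,"rx":0,"ry":0,"rz":0,"claw":0.41},
  {"dx":0.309,"dy":-0.244,"dz":0,"rx":0,"ry":0,"rz":0,"claw":0.41},
  {"dx":0.309,"dy":-0.244,"dz":0,"rx":0,"ry":0,"rz":0,"claw":0.41},
  {"dx":0.309,"dy":-0.244,"dz":0,"rx":0,"ry":0,"rz":0,"claw":0.41},
  {"dx":0.309,"dy":-0.244,"dz":0,"rx":0,"ry":0,"rz":0,"claw":0.41},
  {"dx":0.309,"dy":-0.244,"dz":0,"rx":0,"ry":0,"rz":0,"claw":0.41},
  {"dx":0.309,"dy":-0.244,"dz":0,"rx":0,"ry":0,"rz":0,"claw":0.41},
  {"dx":0.309,"dy":-0.244,"dz":0,"rx":0,"ry":0,"rz":0,"claw":0.41},
])

```text
time_s: 1.9
ee_pos: [0.3154, -0.2203, 0.2227]
eef_rot: [3.141, -0.0, 0.394]
force: [0.5, -0.3, 0.5]
grip_width: 0.0557
grip_force: 0.0
```

>>> step_arm([
  {"dx":0.309,"dy":-0.244,"dz":0,"rx":0,"ry":0,"rz":0,"claw":0.41},
  {"dx":0.309,"dy":-0.244,"dz":0,"rx":0,"ry":0,"rz":0,"claw":0.41},
  {"dx":0.309,"dy":-0.244,"dz":0,"rx":0,"ry":0,"rz":0,"claw":0.41},
  {"dx":0.309,"dy":-0.244,"dz":0,"rx":0,"ry":0,"rz":0,"claw":0.41},
  {"dx":0.309,"dy":-0.244,"dz":0,"rx":0,"ry":0,"rz":0,"claw":0.41},
  {"dx":0.309,"dy":-0.244,"dz":0,"rx":0,"ry":0,"rz":0,"claw":0.41},
  {"dx":0.309,"dy":-0.244,"dz":0,"rx":0,"ry":0,"rz":0,"claw":0.41},
  {"dx":0.309,"dy":-0.244,"dz":0,"rx":0,"ry":0,"rz":0,"claw":0.41},
  {"dx":0.309,"dy":-0.244,"dz":0,"rx":0,"ry":0,"rz":0,"claw":0.41},
  {"dx":0,"dy":0,"dz":0,"rx":0,"ry":0,"rz":0,"claw":0.41},
])

```text
time_s: 2.9
ee_pos: [0.4885, 0.0908, 0.2221]
eef_rot: [-3.141, 0.0, 0.397]
force: [0.0, -0.8, -0.1]
grip_width: 0.0554
grip_force: 0.0
```

>>> step_arm([
  {"dx":-0.031,"dy":0.023,"dz":0.3,"rx":0,"ry":0,"rz":0,"claw":0.41},
  {"dx":0,"dy":0,"dz":0.3,"rx":0,"ry":0,"rz":0,"claw":0.41},
  {"dx":0,"dy":0,"dz":0.3,"rx":0,"ry":0,"rz":0,"claw":0.41},
  {"dx":0,"dy":0,"dz":0.3,"rx":0,"ry":0,"rz":0,"claw":0.41},
  {"dx":0,"dy":0,"dz":0,"rx":0,"ry":0,"rz":0,"claw":0.41},
])

```text
time_s: 3.4
ee_pos: [0.4835, 0.0837, 0.0996]
eef_rot: [-3.14, 0.006, 0.393]
force: [0.2, -0.2, -0.3]
grip_width: 0.0554
grip_force: 0.0
```

```bash
python3 - <<'E'
from h import *
print(telemetry.get_obs()['ee_pos'])
b=viewer.camera('side')['img'][...,::-1]
cv2.imwrite('pics/s2.png',cv2.resize(b[130:230,225:345],None,fx=6,fy=6,interpolation=2))
E
```

```text
[0.48354164 0.08372077 0.09955307]
```

View pics/s2.png

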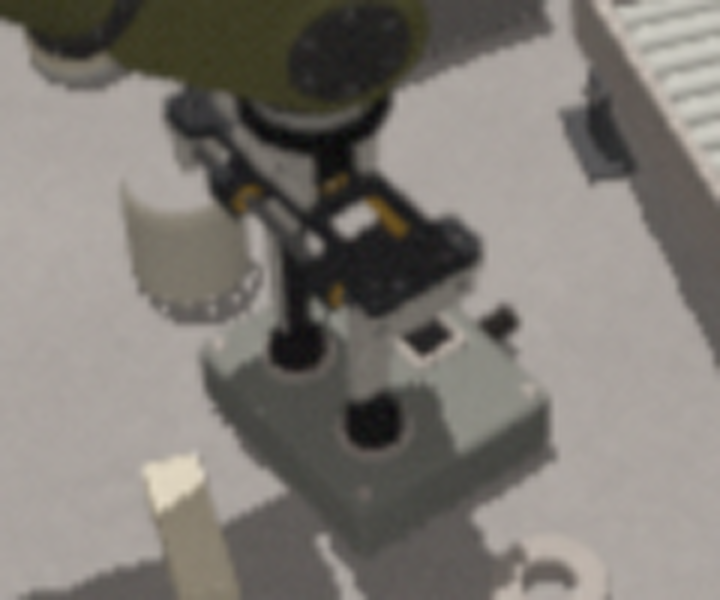

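The side crop shows the two fingertips just above the left cap at about (298,350) and the right cap at about (374,415). I correct a few mm and descend to just above them.

>>> step_arm([
  {"dx":0.043,"dy":-0.023,"dz":0.08,"rx":0,"ry":0,"rz":0,"claw":0.41},
  {"dx":0,"dy":0,"dz":0.08,"rx":0,"ry":0,"rz":0,"claw":0.41},
  {"dx":0,"dy":0,"dz":0,"rx":0,"ry":0,"rz":0,"claw":0.41},
  {"dx":0,"dy":0,"dz":0,"rx":0,"ry":0,"rz":0,"claw":0.41},
])

```text
time_s: 3.85
ee_pos: [0.4887, 0.0882, 0.0868]
eef_rot: [3.142, -0.0, 0.394]
force: [0.4, -0.2, -0.2]
grip_width: 0.0553
grip_force: 0.0
```

```bash
python3 - <<'E'
from h import *
b=viewer.camera('side')['img'][...,::-1]
cv2.imwrite('pics/s3.png',cv2.resize(b[165:215,255:325],None,fx=10,fy=10,interpolation=2))
E
```

```text
(no output)
```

View pics/s3.png

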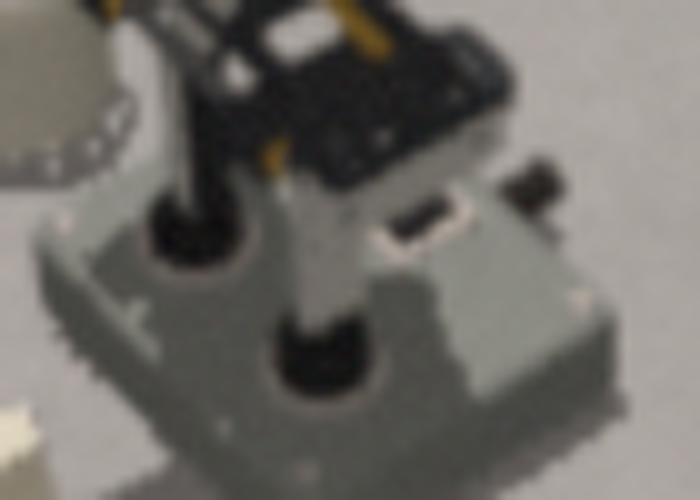

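The right fingertip ends at about (325,325), above its cap centred at about (325,355). The left one is hidden but matches, and the stop button is clear. Now I press.

>>> step_arm([
  {"dx":-0.023,"dy":0,"dz":0.05,"rx":0,"ry":0,"rz":0,"claw":0.41},
  {"dx":0,"dy":0,"dz":0.05,"rx":0,"ry":0,"rz":0,"claw":0.41},
  {"dx":0,"dy":0,"dz":0.05,"rx":0,"ry":0,"rz":0,"claw":0.41},
  {"dx":0,"dy":0,"dz":0.05,"rx":0,"ry":0,"rz":0,"claw":0.41},
  {"dx":0,"dy":0,"dz":0.01,"rx":0,"ry":0,"rz":0,"claw":0.41},
  {"dx":0,"dy":0,"dz":0,"rx":0,"ry":0,"rz":0,"claw":0.41},
  {"dx":0,"dy":0,"dz":0,"rx":0,"ry":0,"rz":0,"claw":0.41},
])

```text
time_s: 4.6
ee_pos: [0.4865, 0.0873, 0.0661]
eef_rot: [3.141, 0.0, 0.394]
force: [-7.2, -2.1, 15.8]
grip_width: 0.0553
grip_force: 8.4
```

>>> step_arm([
  {"dx":0,"dy":0,"dz":0.006,"rx":0,"ry":0,"rz":0,"claw":0.41},
  {"dx":0,"dy":0,"dz":0,"rx":0,"ry":0,"rz":0,"claw":0.41},
  {"dx":0,"dy":0,"dz":0,"rx":0,"ry":0,"rz":0,"claw":0.41},
])

```text
time_s: 4.9
ee_pos: [0.4865, 0.0872, 0.066]
eef_rot: [3.141, -0.0, 0.394]
force: [-10.3, -1.9, 24.2]
grip_width: 0.0555
grip_force: 12.1
```

```bash
python3 - <<'E'
from h import *
o=telemetry.get_obs();print(o['force'],o['moment'])
c=viewer.camera('side')
for d in viewer.recognise('carton_center',c)[:2]: print(d)
b=c['img'][...,::-1]
cv2.imwrite('pics/s4.png',cv2.resize(b[60:235,220:460],None,fx=3.3,fy=3.3,interpolation=2))
E
```

```text
[-10.28942409  -1.88780368  24.20951228] [-0.41056376  2.04826429  0.01229752]
{'rect': [349.2, 156.6, 389.8, 194.6], 'score': 0.71}
```

View pics/s4.png

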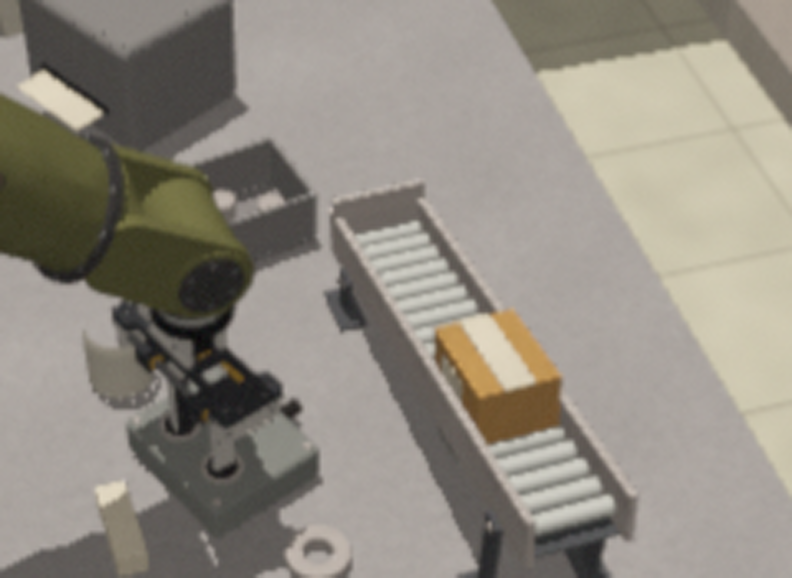

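Both tips are on the caps, at about (180,430) and (222,468). The carton at about (498,375) has started moving, so I hold.

>>> step_arm([
  {"dx":0,"dy":0,"dz":0,"rx":0,"ry":0,"rz":0,"claw":0.41},
  {"dx":0,"dy":0,"dz":0,"rx":0,"ry":0,"rz":0,"claw":0.41},
  {"dx":0,"dy":0,"dz":0,"rx":0,"ry":0,"rz":0,"claw":0.41},
  {"dx":0,"dy":0,"dz":0,"rx":0,"ry":0,"rz":0,"claw":0.41},
  {"dx":0,"dy":0,"dz":0,"rx":0,"ry":0,"rz":0,"claw":0.41},
  {"dx":0,"dy":0,"dz":0,"rx":0,"ry":0,"rz":0,"claw":0.41},
  {"dx":0,"dy":0,"dz":0,"rx":0,"ry":0,"rz":0,"claw":0.41},
  {"dx":0,"dy":0,"dz":0,"rx":0,"ry":0,"rz":0,"claw":0.41},
  {"dx":0,"dy":0,"dz":0,"rx":0,"ry":0,"rz":0,"claw":0.41},
  {"dx":0,"dy":0,"dz":0,"rx":0,"ry":0,"rz":0,"claw":0.41},
])

```text
time_s: 6.0
ee_pos: [0.4865, 0.0873, 0.066]
eef_rot: [3.141, -0.0, 0.394]
force: [-10.2, -1.6, 24.1]
grip_width: 0.0557
grip_force: 12.1
```

>>> step_arm([
  {"dx":0,"dy":0,"dz":0,"rx":0,"ry":0,"rz":0,"claw":0.41},
  {"dx":0,"dy":0,"dz":0,"rx":0,"ry":0,"rz":0,"claw":0.41},
  {"dx":0,"dy":0,"dz":0,"rx":0,"ry":0,"rz":0,"claw":0.41},
  {"dx":0,"dy":0,"dz":0,"rx":0,"ry":0,"rz":0,"claw":0.41},
  {"dx":0,"dy":0,"dz":0,"rx":0,"ry":0,"rz":0,"claw":0.41},
  {"dx":0,"dy":0,"dz":0,"rx":0,"ry":0,"rz":0,"claw":0.41},
  {"dx":0,"dy":0,"dz":0,"rx":0,"ry":0,"rz":0,"claw":0.41},
  {"dx":0,"dy":0,"dz":0,"rx":0,"ry":0,"rz":0,"claw":0.41},
  {"dx":0,"dy":0,"dz":0,"rx":0,"ry":0,"rz":0,"claw":0.41},
  {"dx":0,"dy":0,"dz":0,"rx":0,"ry":0,"rz":0,"claw":0.41},
])

```text
time_s: 7.0
ee_pos: [0.4865, 0.0873, 0.066]
eef_rot: [3.141, -0.0, 0.394]
force: [-11.1, -2.3, 23.6]
grip_width: 0.0554
grip_force: 12.1
```

>>> step_arm([
  {"dx":0,"dy":0,"dz":0,"rx":0,"ry":0,"rz":0,"claw":0.41},
  {"dx":0,"dy":0,"dz":0,"rx":0,"ry":0,"rz":0,"claw":0.41},
  {"dx":0,"dy":0,"dz":0,"rx":0,"ry":0,"rz":0,"claw":0.41},
  {"dx":0,"dy":0,"dz":0,"rx":0,"ry":0,"rz":0,"claw":0.41},
  {"dx":0,"dy":0,"dz":0,"rx":0,"ry":0,"rz":0,"claw":0.41},
  {"dx":0,"dy":0,"dz":0,"rx":0,"ry":0,"rz":0,"claw":0.41},
  {"dx":0,"dy":0,"dz":0,"rx":0,"ry":0,"rz":0,"claw":0.41},
  {"dx":0,"dy":0,"dz":0,"rx":0,"ry":0,"rz":0,"claw":0.41},
  {"dx":0,"dy":0,"dz":0,"rx":0,"ry":0,"rz":0,"claw":0.41},
  {"dx":0,"dy":0,"dz":0,"rx":0,"ry":0,"rz":0,"claw":0.41},
])

```text
time_s: 8.0
ee_pos: [0.4865, 0.0873, 0.066]
eef_rot: [3.141, -0.0, 0.394]
force: [-10.2, -0.7, 23.5]
grip_width: 0.0554
grip_force: 12.1
```

```bash
cat > look.py <<'E'
from h import *
import sys
for n in ('side','top'):
    c=viewer.camera(n)
    for d in viewer.recognise('carton_center',c)[:1]:
        x0,y0,x1,y1=d['rect']; print(n,d,world(c,(x0+x1)/2,(y0+y1)/2).round(3))
    if n=='side': cv2.imwrite(f'pics/{sys.argv[1]}.png',cv2.resize(c['img'][60:235,220:460,::-1],None,fx=3.3,fy=3.3,interpolation=2))
E
python3 look.py s5
```

```text
side {'rect': [326.0, 119.9, 363.0, 151.6], 'score': 0.98} [0.731 0.189 0.147]
top {'rect': [239.0, 146.3, 273.5, 172.4], 'score': 0.68} [0.731 0.228 0.141]
```

>>> step_arm([
  {"dx":0,"dy":0,"dz":0,"rx":0,"ry":0,"rz":0,"claw":0.41},
  {"dx":0,"dy":0,"dz":0,"rx":0,"ry":0,"rz":0,"claw":0.41},
  {"dx":0,"dy":0,"dz":0,"rx":0,"ry":0,"rz":0,"claw":0.41},
  {"dx":0,"dy":0,"dz":0,"rx":0,"ry":0,"rz":0,"claw":0.41},
  {"dx":0,"dy":0,"dz":0,"rx":0,"ry":0,"rz":0,"claw":0.41},
  {"dx":0,"dy":0,"dz":0,"rx":0,"ry":0,"rz":0,"claw":0.41},
  {"dx":0,"dy":0,"dz":0,"rx":0,"ry":0,"rz":0,"claw":0.41},
  {"dx":0,"dy":0,"dz":0,"rx":0,"ry":0,"rz":0,"claw":0.41},
  {"dx":0,"dy":0,"dz":0,"rx":0,"ry":0,"rz":0,"claw":0.41},
  {"dx":0,"dy":0,"dz":0,"rx":0,"ry":0,"rz":0,"claw":0.41},
])

```text
time_s: 9.2
ee_pos: [0.4865, 0.0873, 0.066]
eef_rot: [3.141, -0.0, 0.394]
force: [-10.0, -0.9, 23.6]
grip_width: 0.0554
grip_force: 12.1
```

```bash
python3 look.py s6
```

```text
side {'rect': [322.5, 116.1, 358.5, 146.2], 'score': 0.96} [0.728 0.22  0.14 ]
top {'rect': [229.9, 145.9, 266.1, 172.7], 'score': 0.71} [0.735 0.26  0.128]
```

>>> step_arm([
  {"dx":0,"dy":0,"dz":0,"rx":0,"ry":0,"rz":0,"claw":0.41},
  {"dx":0,"dy":0,"dz":0,"rx":0,"ry":0,"rz":0,"claw":0.41},
  {"dx":0,"dy":0,"dz":0,"rx":0,"ry":0,"rz":0,"claw":0.41},
  {"dx":0,"dy":0,"dz":0,"rx":0,"ry":0,"rz":0,"claw":0.41},
  {"dx":0,"dy":0,"dz":0,"rx":0,"ry":0,"rz":0,"claw":0.41},
  {"dx":0,"dy":0,"dz":0,"rx":0,"ry":0,"rz":0,"claw":0.41},
  {"dx":0,"dy":0,"dz":0,"rx":0,"ry":0,"rz":0,"claw":0.41},
  {"dx":0,"dy":0,"dz":0,"rx":0,"ry":0,"rz":0,"claw":0.41},
  {"dx":0,"dy":0,"dz":0,"rx":0,"ry":0,"rz":0,"claw":0.41},
  {"dx":0,"dy":0,"dz":0,"rx":0,"ry":0,"rz":0,"claw":0.41},
])

```text
time_s: 10.4
ee_pos: [0.4865, 0.0872, 0.066]
eef_rot: [3.141, -0.0, 0.394]
force: [-10.2, -2.1, 24.1]
grip_width: 0.0553
grip_force: 12.1
```

```bash
python3 look.py s7
```

```text
side {'rect': [325.2, 113.8, 357.8, 147.7], 'score': 0.84} [0.731 0.22  0.141]
top {'rect': [228.9, 144.4, 264.0, 170.4], 'score': 0.61} [0.741 0.265 0.134]
```

View pics/s7.png

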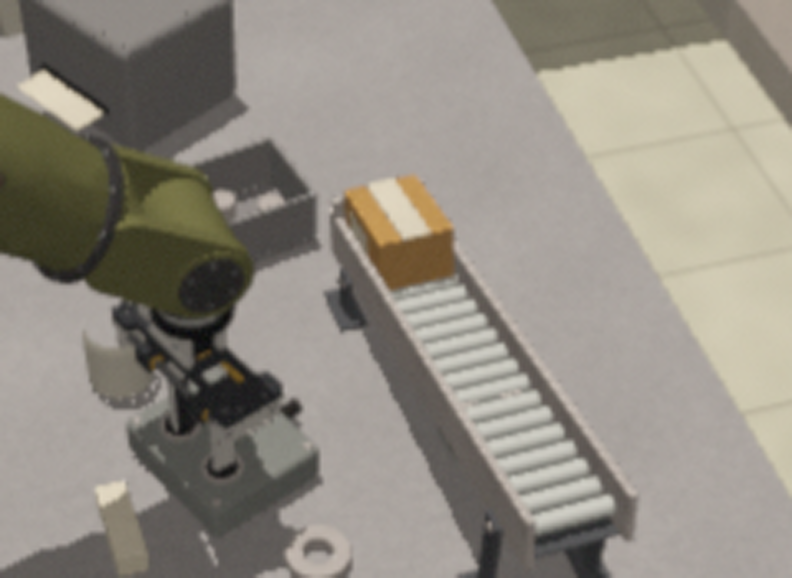

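The carton is now at the lane's low end, at about (400,230), against the stop. I check that it is still by differencing images across one more hold.

>>> step_arm([
  {"dx":0,"dy":0,"dz":0,"rx":0,"ry":0,"rz":0,"claw":0.41},
  {"dx":0,"dy":0,"dz":0,"rx":0,"ry":0,"rz":0,"claw":0.41},
  {"dx":0,"dy":0,"dz":0,"rx":0,"ry":0,"rz":0,"claw":0.41},
  {"dx":0,"dy":0,"dz":0,"rx":0,"ry":0,"rz":0,"claw":0.41},
  {"dx":0,"dy":0,"dz":0,"rx":0,"ry":0,"rz":0,"claw":0.41},
  {"dx":0,"dy":0,"dz":0,"rx":0,"ry":0,"rz":0,"claw":0.41},
  {"dx":0,"dy":0,"dz":0,"rx":0,"ry":0,"rz":0,"claw":0.41},
  {"dx":0,"dy":0,"dz":0,"rx":0,"ry":0,"rz":0,"claw":0.41},
  {"dx":0,"dy":0,"dz":0,"rx":0,"ry":0,"rz":0,"claw":0.41},
  {"dx":0,"dy":0,"dz":0,"rx":0,"ry":0,"rz":0,"claw":0.41},
])

```text
time_s: 11.6
ee_pos: [0.4865, 0.0873, 0.066]
eef_rot: [3.141, -0.0, 0.394]
force: [-10.2, -2.6, 23.8]
grip_width: 0.0554
grip_force: 12.1
```

```bash
python3 look.py s8; python3 -c "
import cv2
r=lambda n: cv2.imread(f'pics/{n}.png')[160:310,320:480]
for a,b in (('s5','s6'),('s6','s7'),('s7','s8')): print(a,b,cv2.absdiff(r(a),r(b)).mean())"
```

```text
side {'rect': [320.2, 115.7, 359.0, 145.9], 'score': 0.6} [0.727 0.226 0.136]
top {'rect': [230.6, 146.1, 265.0, 174.2], 'score': 0.91} [0.732 0.261 0.128]
s5 s6 16.431375
s6 s7 0.8191805555555556
s7 s8 0.8203611111111111
```

The carton is at rest. I release straight up.

>>> step_arm([
  {"dx":0,"dy":0,"dz":-0.05,"rx":0,"ry":0,"rz":0,"claw":0.41},
  {"dx":0,"dy":0,"dz":-0.1,"rx":0,"ry":0,"rz":0,"claw":0.41},
  {"dx":0,"dy":0,"dz":-0.2,"rx":0,"ry":0,"rz":0,"claw":0.41},
  {"dx":0,"dy":0,"dz":-0.3,"rx":0,"ry":0,"rz":0,"claw":0.41},
  {"dx":0,"dy":0,"dz":-0.3,"rx":0,"ry":0,"rz":0,"claw":0.41},
  {"dx":0,"dy":0,"dz":-0.3,"rx":0,"ry":0,"rz":0,"claw":0.41},
  {"dx":0,"dy":0,"dz":-0.2,"rx":0,"ry":0,"rz":0,"claw":0.41},
  {"dx":0,"dy":0,"dz":0,"rx":0,"ry":0,"rz":0,"claw":0.41},
  {"dx":0,"dy":0,"dz":0,"rx":0,"ry":0,"rz":0,"claw":0.41},
  {"dx":0,"dy":0,"dz":0,"rx":0,"ry":0,"rz":0,"claw":0.41},
])

```text
time_s: 12.8
ee_pos: [0.486, 0.0873, 0.2085]
eef_rot: [-3.141, 0.002, 0.394]
force: [0.3, 1.0, -0.3]
grip_width: 0.0555
grip_force: 0.0
```

```bash
python3 look.py s9
```

```text
side {'rect': [322.5, 116.1, 358.4, 146.8], 'score': 0.9} [0.728 0.22  0.138]
top {'rect': [230.2, 145.6, 265.8, 172.2], 'score': 0.74} [0.737 0.261 0.126]
```

View pics/s9.png

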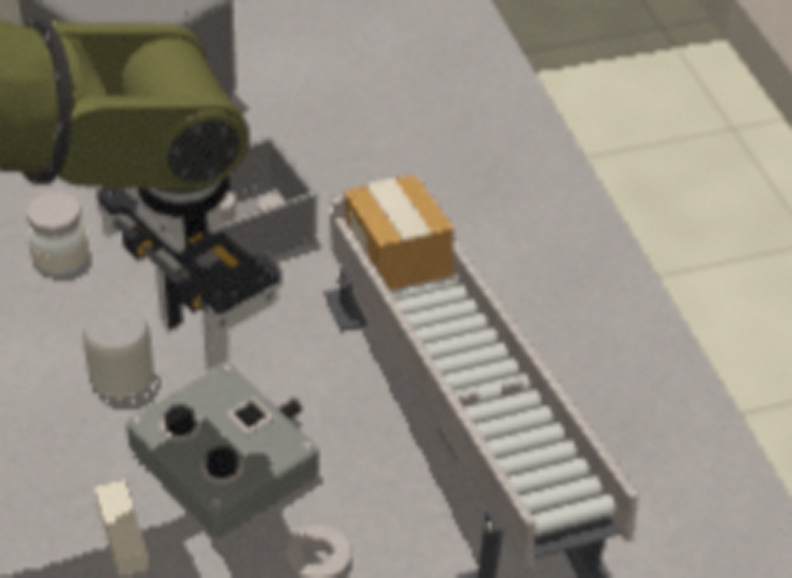

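Both buttons are up, at (180,420) and (222,460). The gate blades have risen again at about (490,390), the carton rests at the end stop, and the gripper is clear.

```bash
python3 -c "
from station import hand_in
print(hand_in())"
```

```text
the job is handed in; nothing more can be done
None
```

The job is handed in at about 13 s of the 42 s limit: I held both round buttons down until the carton rested against the end stop, then released them and moved the gripper clear, without touching the carton or the stop button.

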